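# Put the template away and offer the drill up to the knob mark

## Robot

A 7-joint arm with a two-finger parallel gripper is mounted at the origin on the work surface. World frame = base frame: x ahead of the robot, y to its left, z up, the work surface at z = 0. Lengths are in m, angles in degrees, forces in N, time in s.
With the tool pointing down it reaches from about 0.425 to 0.875 m from the base axis. Payload 4.7 kg.
Tool frame: the origin (TCP) lies between the finger pads; the fingertips stand 22 mm ahead of it and the grasp point (between the pads) lies 3 mm ahead of it; z points along the fingers, y is the line along which they close (so a half turn about z gives the same grasp; the last joint's range is limited). The gripper opens to 87 mm and grips with 3 to 60 N. Pads are 19 mm wide; open, the fingers measure 117 mm over their backs; the gripper's body (75 mm by 190 mm) begins 51 mm behind the grasp point.
Start: joints at [67.615, 18.392, -4.016, 83.108, 1.295, 78.541, -3.26], TCP at [0.256, -0.597, 0.245] pointing down, gripper open.
Joint ranges: [-163.93, 163.93], [-17.29, 119.83], [-79.2, 71.16], [3.27, 140.29], [-89.18, 269.18], [5.43, 117.66], [-154.24, 154.24]. Speed limits (degrees/s): [147.25, 147.25, 180, 180, 180, 180, 180].

## Interface

Orientations are given as [roll, pitch, yaw] about the fixed x, y, z axes, in that order (R = Rz(yaw) Ry(pitch) Rx(roll)).
In Python, from cell import env gives the robot as it stands.
- The arm moves only by the tool drive_tool, never from a script. Its argument "moves" is a list of rows, each a list of 3 entries, a list of its own where there are three numbers: the shift along the tool's x, y, z in mm, then the turn, a rotation vector about the tool's x, y, z in rad, then the closure, from 0 (fully open) to 1 (shut). In form: [[[x, y, z], [wx, wy, wz], jaw], ...]. A call has 1 to 12 rows; each row shifts and turns the commanded pose from where the row before left it, along the tool's axes as they then stand; what a row does not reach is not made up. A row lasts 1/12 s, in which the tool goes at most 41.7 mm and 7.16 degrees, less where a joint would pass 70% of its speed; a pose out of reach is approached as far as the arm can. A call with a gripper value outside its range is refused whole. The fingers move at their own pace and stop on an object; "newtons" is the grip in N (left out, the last holds). Time passes only in rows, so rows that do not move let the fingers close. It gives the time, the measured TCP pose, the force, the opening and the grip force at its end, in the units of the state.
- env.get_obs(): the state, without advancing time (a new reading comes with each control period).
- env.read_camera(name): name is "scene" or "top" or "wrist"; returns (picture, depth): 420x560x3 uint8, blue, green, red; 420x560 float32, m along the optical axis (not along the pixel's ray), 0 where there is no reading.
- env.get_calibration(name): a dict with "fx", "fy", "cx", "cy" (pixels), "T" (4x4, takes a point from camera to world coordinates). Camera axes: x right, y down, z forward; pixel columns grow to the right and rows downward; lengths in m; the calibration is good to about 2 mm. A picture is of the moment at which its call begins: read the wrist's pose just before it. get_calibration takes no time and is no camera call; for the wrist camera it gives the pose at the moment of the call.
- env.sign_off(): hands the job in; it is judged then, once.
The state is a dict: "time_s": time; "qpos": joint angles; "joint_velocities": joint speeds; "effort": joint torques, N m; "tool_pos": TCP position; "tool_rot": TCP orientation; "force": force on the tool from outside, world axes, zero at the start; "wrist_torque": the same for the moment, N m; "grip_width": finger opening in m; "grasp_force": force on a finger pad.
Only numpy, scipy, OpenCV 4.12 (cv2) and the standard library are available. Lean on these libraries where they do the work, as an engineer would, in place of code of your own. Each camera call takes 0.05 s, during which the arm holds its last target. There are 200 camera calls.

## Task

The knob position is marked on the cabinet door: lift the plywood marking template off the door, hang it by its large hole back on the dowel of the round jig stand so that it lies flat there, and let go of it. Then lift the cordless drill out of its dock, carry it over the things on the bench and hold it ready to drill: bit pointing straight down, its tip over the centre of the pencil cross and about 8 mm above the wood, never touching the door. Finish still holding the drill motionless there, and leave the rest of the bench undisturbed.

Things in the scene. Friction and masses are not known exactly. Their poses are not given: they have to be found in the camera images.
- door: Cabinet door blank: pale wood slab 260 x 160 x 19 mm on an offcut and a rubber mat (280 x 180 mm), top 38 mm above the bench; it does not move. Origin: centre of the mat's underside. x along its length, z up. It lies on one side of the bench (left or right), the drill dock on the other.
- mark (a point): Centre of the pencil cross on the door's top face (lines 150 mm across and 90 mm along the door, a small dark prick at the crossing), 40 mm from the door's middle along its +x. z up. At the start it lies under the template's small guide hole.
- template_batten (a point): Middle of the grip batten (50 mm long in x, 18 wide in y, 24 tall in z) glued on top of the marking template, a plywood plate 140 x 50 x 9 mm, 0.11 kg. x along the plate, z up. This point is 21 mm above the plate's underside, 12 mm above its top, nearly over the centre of mass. At the start the plate lies flat on the door.
- template_hole (a point): Centre of the template's large hanging hole (20 mm across, through the plate), at the level of the plate's underside; 55 mm from template_batten along the template's -x and 21 mm lower. The plate reaches 118 mm to +x and 22 mm to -x of this hole. Same axes as template_batten.
- jig_stand: Jig stand: round wooden base 176 mm across, 18 mm thick, with a round plywood circle template (160 mm across, 9 mm thick) lying on it, and one upright wooden dowel in the centre. It does not move. Origin: centre of the underside, on the bench.
- peg_foot (a point): On the dowel's axis at the level of the flat top of the circle template, 27 mm above the bench: the marking template comes to lie here, any way round.
- peg_tip (a point): Top of the dowel, 10 mm thick with a tapered end, 40 mm above peg_foot.
- drill_handle (a point): Grip point on the centre line of the drill's level handle (34 mm wide in y, 40 mm tall in z), near the centre of mass; drill 0.8 kg, bit down. x along the handle to the motor, z up. Free handle: from 32 mm on the +x side (housing, 56 mm across, rises 35 mm above this point) to 48 mm on the -x side (battery, 62 mm wide, 52 long, 50 below to 25 above). Docked, it is 150 mm above the bench.
- bit_tip (a point): Tip of the drill bit (6 mm thick, 40 mm long): 60 mm from drill_handle along the drill's +x and 140 mm lower. Above it the chuck is 36 mm across, then the collar 42 mm and, from 90 mm above the tip, the housing 56 mm. z is the bit's own axis, pointing up from the tip to the motor.
- dock: Drill dock: plywood bridge, top 100 mm above the bench, 100 mm wide, reaching 175 mm to -x and 32 mm to +x of its origin, which lies on the bench below the drill's axis. The drill's nose hangs in a 50 mm wide slot open to +x (bit tip 10 mm above the bench), shoulder and battery resting on the top, handle to -x; it lifts straight out. It does not move.
- mug_mid (a point): White mug, 80 mm across, 92 mm tall, handle on one side (+y); its middle, half-way up. Loose, in front of the jig stand; nearer the robot a fixed screw organiser, 45 mm tall and 200 mm wide, spans the middle of the bench.
- glue_mid (a point): White glue bottle, 60 mm across, 170 mm tall, loose, on the far side of the bench; its middle, half-way up.
- tape_mid (a point): Black tape measure, 70 x 34 x 62 mm, loose, on the far side of the bench; its middle.
- screwdriver_grip (a point): Screwdriver, 200 mm long, lying loose on the far side of the bench; the middle of its handle.
- offcut_mid (a point): Wood offcut 110 x 70 x 19 mm, loose, on the far side of the bench; its middle.

How it is judged (in metres and radians):
On the way, in this order (a step that is already met when the one before it is completed fails the run):
1. the template lies flat on the stand with the dowel through its large hole, let go (horizontal distance between template_hole and peg_foot below 0.007 m and z of template_hole in the frame of peg_foot below 0.006 m and angle between template_hole's own z axis and vertical below 0.1 rad and contact force between the fingers and template below 0.1 N and linear speed of template below 0.02 m/s), for 0.2 s.
2. the drill is lifted clear of its dock by the gripper (distance of bit_tip from where it was at the start of the episode above 0.04 m and contact force between the fingers and drill above 2 N and contact force between drill and dock below 0.05 N), for 0.2 s.
At the end, for the whole second after the job is handed in: The template lies flat on the jig stand (hole within 7 mm of the dowel's axis, within 6 mm of the bottom, tilt under 0.1 rad), let go and at rest; the gripper alone holds the drill still with its bit within 0.1 rad of vertical, the tip within 6 mm sideways of the mark and 2 to 16 mm above the wood (all of step 1 and horizontal distance between bit_tip and mark below 0.006 m and z of bit_tip in the frame of mark between 0.002 and 0.016 m and angle between bit_tip's own z axis and vertical below 0.1 rad and linear speed of drill below 0.02 m/s and contact force between the fingers and drill above 2 N and contact force between drill and door below 0.05 N and contact force between drill and dock below 0.05 N and contact force between drill and template below 0.05 N); the arm keeps its last pose, push and grip.
It fails at once if the drill touches the door (contact force between drill and door above 0.3 N).
It fails at once if a bystander (mug, glue bottle, tape measure, screwdriver, offcut) is moved over 25 mm (distance of any of mug_mid, glue_mid, tape_mid, screwdriver_grip, offcut_mid from where it was at the start of the episode above 0.025 m).
It also fails if it takes over 69 s, if anything falls off the work surface, if the arm or the gripper's body presses on something with over 40 N, if the wrist force passes 120 N, or if a joint passes its speed limit or range.

## Working session

There is one attempt and no reset: what is moved stays moved. The work goes in short steps, Python scripts to look and compute and a tool call to move; the robot and the scene stay as the last step left them, time stands still between calls to the robot, and variables do not carry over. Pictures are saved under pics/ and viewed, at most 10 in all, crops included, and the job is handed in when it is done.

Besides the shell and the picture viewer there is one more tool, called after ">>>" by a JSON object that holds its "name" and its "arguments", one argument or row to a line. drive_tool: Moves the arm, as the interface text tells. Its arguments: {"type":"object","properties":{"moves":{"type":"array"},"newtons":{"type":"number"}},"required":["moves"]}

```bash
mkdir -p pics; ls; cat > h.py <<'E'
from cell import env
import numpy as np, cv2
from scipy.spatial.transform import Rotation as R
def snap(cam,fn):
    c=env.get_calibration(cam); p,d=env.read_camera(cam); cv2.imwrite('pics/'+fn+'.png',p); np.savez('pics/'+fn+'.npz',d=d,**{k:np.array(c[k]) for k in('fx','fy','cx','cy','T')}); return p,d,c
def ray(fn,u,v,z=None):
    c=np.load('pics/'+fn+'.npz'); r=np.array([(u-c['cx'])/c['fx'],(v-c['cy'])/c['fy'],1]); T=c['T']
    o=T[:3,3]; w=T[:3,:3]@r
    s=(z-o[2])/w[2] if z is not None else c['d'][int(v),int(u)]
    return o+s*w
E
python3 - <<'E'
from h import *
snap('top','top1'); snap('scene','scene1')
o=env.get_obs(); print(o)
E
```

```text
pics
{'time_s': 0.1, 'qpos': array([67.61283951, 18.4353988 , -4.01499235, 83.16933768,  1.29536399,
       78.54012005, -3.26023804]), 'joint_velocities': array([-0.02938996, -0.02529352,  0.03353141, -0.12775935,  0.11120497,
       -0.05205866,  0.04667993]), 'effort': array([-4.90617731e-04, -4.92573130e+01, -4.05928306e-01, -3.13401747e+01,
       -6.41735760e-02,  3.94585077e-02,  9.04508101e-05]), 'tool_pos': array([ 0.25577658, -0.59705532,  0.24355164]), 'tool_rot': array([-1.79900394e+02,  6.01283189e-03,  2.31961149e+01]), 'force': array([-0.11583667,  0.51495583, -0.40148708]), 'wrist_torque': array([-0.00822688, -0.03479864, -0.02539903]), 'grasp_force': 0.0, 'grip_width': 0.08681951835177883}
```

View pics/top1.png

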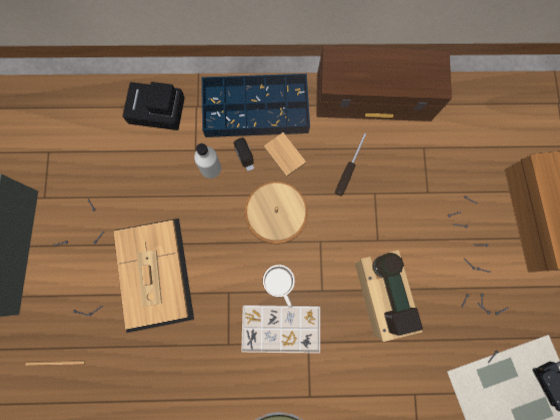

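View pics/scene1.png

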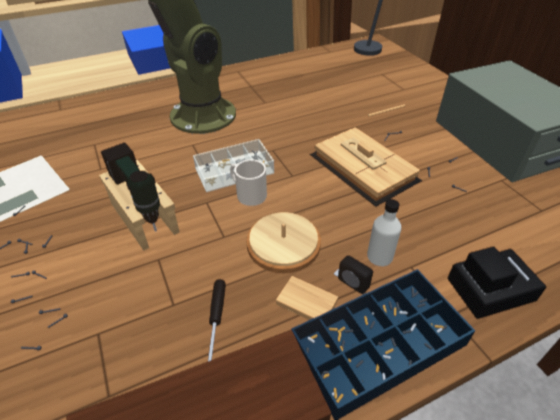

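The top view has x up and y left. The door is at about (153,274) with the template on it, the stand at (276,211), the drill dock at (390,295) and the mug at (279,281) with its handle toward the lower right. I'll enlarge the door, stand and drill.

```bash
python3 - <<'E'
from h import *
p=cv2.imread('pics/top1.png')
a=cv2.resize(p[210:340,105:205],None,fx=4.4,fy=4.4,interpolation=cv2.INTER_CUBIC)
b=cv2.resize(p[240:350,350:430],None,fx=4.4,fy=4.4,interpolation=cv2.INTER_CUBIC)
c=np.zeros((580,800,3),np.uint8); c[:572,:440]=a; c[:484,440:792]=b; cv2.imwrite('pics/crop1.png',c)
for n,u,v,z in [('stand',276,211,.027),('pegtip',276,210,.067),('mug',279,281,.092),('t1',145,242,.047),('t2',156,305,.047),('glue',207,160,.1)]:
  print(n,ray('top1',u,v,z),ray('top1',u,v))
C=env.get_calibration('top');print(C)
E
```

```text
stand [ 0.63682076 -0.00381969  0.027     ] [ 0.63104931 -0.00342245  0.05526496]
pegtip [ 0.63135675 -0.00330163  0.067     ] [ 0.63142027 -0.00330597  0.06669261]
mug [ 0.44427786 -0.00750663  0.092     ] [ 0.4476223  -0.00911863  0.00400387]
t1 [0.5539981  0.34397713 0.047     ] [0.55586059 0.34807634 0.03311347]
t2 [0.39042632 0.30900221 0.047     ] [0.39032134 0.31142618 0.03782071]
glue [0.76090625 0.17587071 0.1       ] [0.7524974  0.17202364 0.1251763 ]
{'fx': 425.407369225991, 'fy': 425.407369225991, 'cx': 279.71454171028455, 'cy': 215.07114016004775, 'T': array([[-0.01797713, -0.98152057,  0.19051035,  0.40327828],
       [-0.99965229,  0.01396824, -0.02236503,  0.01225487],
       [ 0.01929065, -0.19084616, -0.98143039,  1.17074672],
       [ 0.        ,  0.        ,  0.        ,  1.        ]])}
```

View pics/crop1.png

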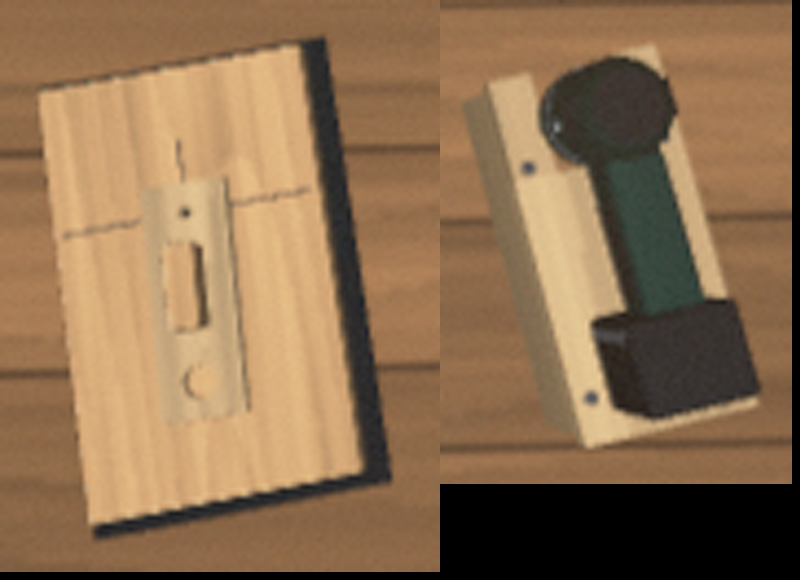

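```bash
python3 - <<'E'
from h import *
A=lambda x,y,z: ray('top1',x/4.4+105-.4,y/4.4+210-.4,z)
B=lambda x,y,z: ray('top1',(x-440)/4.4+350-.4,y/4.4+240-.4,z)
K=np.array([A(38,92,.038),A(302,42,.038),A(362,470,.038),A(92,522,.038)]); c=K.mean(0)
print(K,np.linalg.norm(K-np.roll(K,1,0),axis=1))
ax=(K[0]+K[1]-K[2]-K[3]);yaw=np.arctan2(ax[1],ax[0]);print('door',c,np.degrees(yaw),'mark',c+.04*ax/np.linalg.norm(ax))
# cross: line ends
print('cross small hole',A(185,212,.047)); h=A(199,386,.047);print('hole',h,'batten',A(179,286,.071))
d=A(185,212,.047)-h; print('tmpl yaw',np.degrees(np.arctan2(d[1],d[0])),np.linalg.norm(d))
P=np.array([A(143,190,.047),A(226,178,.047),A(246,410,.047),A(166,424,.047)]);d=P[0]+P[1]-P[2]-P[3];print('plate',P.mean(0),np.degrees(np.arctan2(d[1],d[0])))
print('vertical line',A(177,140,.038),'hline',A(65,237,.038),A(308,190,.038))
D=np.load('pics/top1.npz')['d']
# drill: depth points
vs,us=np.mgrid[240:350,350:440]
pts=np.array([ray('top1',u,v) for v,u in zip(vs.ravel(),us.ravel())])
for lo,hi,n in[(.18,.192,'housing'),(.172,.179,'batt'),(.16,.173,'handle')]:
  m=(pts[:,2]>lo)&(pts[:,2]<hi);q=pts[m];print(n,m.sum(),q.mean(0),q.min(0),q.max(0), np.median(q,0))
  np.save(f'pics/{n}.npy',q)
q=pts[(pts[:,2]>.145)&(pts[:,2]<.2)].astype(np.float32)
print(cv2.minAreaRect(q[:,:2]))
q=pts[(pts[:,2]>.09)&(pts[:,2]<.105)].astype(np.float32);print('dock',cv2.minAreaRect(q[:,:2]))
p=np.array([ray('top1',u,v) for v in range(170,250) for u in range(230,320)]);q=p[(p[:,2]>.02)&(p[:,2]<.033)].astype(np.float32)
print(cv2.minEnclosingCircle(q[:,:2]),cv2.fitEllipse(cv2.convexHull(q[:,:2])));q=p[p[:,2]>.05];print('peg',len(q),q.mean(0))
E
```

```text
[[0.5874539  0.43234828 0.038     ]
 [0.61606182 0.27361062 0.038     ]
 [0.35999545 0.23101269 0.038     ]
 [0.33343647 0.38691206 0.038     ]] [0.25804903 0.16129494 0.25958538 0.15814548]
door [0.47423691 0.33097091 0.038     ] 9.79207792917972 mark [0.51365417 0.33777384 0.038     ]
cross small hole [0.51222237 0.33793058 0.047     ]
hole [0.41009594 0.32555657 0.047     ] batten [0.46708304 0.33265799 0.071     ]
tmpl yaw 6.908484707314608 0.10287333574419996
plate [0.46060098 0.32982391 0.047     ] 7.556757722151632
vertical line [0.55677352 0.34715699 0.038     ] hline [0.49927891 0.41136482 0.038     ] [0.52517232 0.26732384 0.038     ]
housing 306 [ 0.47392573 -0.26772477  0.18505349] [ 0.32587115 -0.30762048  0.1800268 ] [ 0.49669578 -0.24426275  0.19136805] [ 0.4748424  -0.26761061  0.18529877]
batt 750 [ 0.36941476 -0.29017797  0.17490466] [ 0.31482273 -0.33111474  0.17200572] [ 0.50203999 -0.23899889  0.17899305] [ 0.35211032 -0.29018996  0.17480923]
handle 731 [ 0.40091565 -0.28062966  0.16940679] [ 0.31412497 -0.33132824  0.16025592] [ 0.50220699 -0.2377633   0.17296075] [ 0.40216532 -0.28024936  0.16990061]Traceback (most recent call last):
  File "<stdin>", line 20, in <module>
cv2.error: OpenCV(4.12.0) /io/opencv/modules/imgproc/src/convhull.cpp:143: error: (-215:Assertion failed) total >= 0 && (depth == CV_32F || depth == CV_32S) in function 'convexHull'
```

```bash
cat >> h.py <<'E'
def plan(x,y,z,yaw,n,jaw=0,down=True,straight=False):
    o=env.get_obs(); p=np.array(o['tool_pos']); M=R.from_euler('xyz',o['tool_rot'],degrees=True)
    y0=o['tool_rot'][2]; dy=(yaw-y0) # caller gives unwrapped
    r0,a0=np.hypot(p[0],p[1]),np.arctan2(p[1],p[0]); r1,a1=np.hypot(x,y),np.arctan2(y,x); z0=p[2]; P0=p.copy()
    rows=[]
    for i in range(1,n+1):
        s=i/n; s2=s*s*(3-2*s)*.5+.5*s
        if straight: t=P0+(np.array([x,y,z])-P0)*s2
        else:
            r=r0+(r1-r0)*s2;a=a0+(a1-a0)*s2;t=np.array([r*np.cos(a),r*np.sin(a),z0+(z-z0)*s2])
        Rt=R.from_euler('xyz',[180,0,y0+dy*s2],degrees=True)
        d=np.round(M.inv().apply(t-p)*1000,1 if n<4 else 0); p=p+M.apply(d/1000)
        w=np.round((M.inv()*Rt).as_rotvec(),3); M=M*R.from_rotvec(w)
        rows.append([[float(v) for v in d],[float(v) for v in w],jaw])
    f=lambda v:('%g'%(v+0.0))
    for k in range(0,n,12): print('['+','.join('[[%s],[%s],%g]'%(','.join(map(f,a)),','.join(map(f,b)),c) for a,b,c in rows[k:k+12])+']')
    print('end',p,M.as_euler('xyz',degrees=True))
E
python3 - <<'E'
from h import *
plan(.466,.333,.25,187.3,36)
E
```

```text
[[[17,-1,0],[-0.002,0,-0.043],0],[[20,-2,0],[0,0,-0.049],0],[[23,-1,0],[0,0,-0.056],0],[[24,0,0],[0,0,-0.06],0],[[27,-1,-1],[0,0,-0.066],0],[[28,1,0],[0,0,-0.071],0],[[30,1,0],[0,0,-0.075],0],[[31,2,0],[0,0,-0.079],0],[[33,3,0],[0,0,-0.083],0],[[34,4,-1],[0,0,-0.086],0],[[35,6,0],[0,0,-0.089],0],[[35,6,0],[0,0,-0.092],0]]
[[[36,8,0],[0,0,-0.094],0],[[36,10,0],[0,0,-0.095],0],[[36,11,-1],[0,0,-0.097],0],[[36,12,0],[0,0,-0.099],0],[[35,13,0],[0,0,-0.099],0],[[35,15,0],[0,0,-0.099],0],[[35,16,-1],[0,0,-0.099],0],[[33,17,0],[0,0,-0.099],0],[[32,19,0],[0,0,-0.099],0],[[32,19,0],[0,0,-0.097],0],[[30,20,0],[0,0,-0.096],0],[[28,20,-1],[0,0,-0.094],0]]
[[[27,21,0],[0,0,-0.091],0],[[25,21,0],[0,0,-0.089],0],[[24,21,0],[0,0,-0.086],0],[[22,21,-1],[0,0,-0.083],0],[[21,21,0],[0,0,-0.079],0],[[18,20,0],[0,0,-0.075],0],[[17,19,0],[0,0,-0.071],0],[[15,18,0],[0,0,-0.066],0],[[14,18,0],[0,0,-0.061],0],[[12,16,0],[0,0,-0.055],0],[[10,14,-1],[0,0,-0.049],0],[[9,13,0],[0,0,-0.043],0]]
end [0.46571195 0.33325107 0.2503167 ] [-1.79984649e+02  6.83510096e-04 -1.72708773e+02]
```

>>> {"name": "drive_tool", "arguments": {
  "moves": [
    [[17, -1, 0], [-0.002, 0, -0.043], 0],
    [[20, -2, 0], [0, 0, -0.049], 0],
    [[23, -1, 0], [0, 0, -0.056], 0],
    [[24, 0, 0], [0, 0, -0.06], 0],
    [[27, -1, -1], [0, 0, -0.066], 0],
    [[28, 1, 0], [0, 0, -0.071], 0],
    [[30, 1, 0], [0, 0, -0.075], 0],
    [[31, 2, 0], [0, 0, -0.079], 0],
    [[33, 3, 0], [0, 0, -0.083], 0],
    [[34, 4, -1], [0, 0, -0.086], 0],
    [[35, 6, 0], [0, 0, -0.089], 0],
    [[35, 6, 0], [0, 0, -0.092], 0]
  ]
}}

```text
time_s: 1.1
tool_pos: [0.5069, -0.3687, 0.2467]
tool_rot: [179.9, 0.1, 72.5]
force: [0.9, 0.6, 0.0]
grip_width: 0.0869
grasp_force: 0.0
```

>>> {"name": "drive_tool", "arguments": {
  "moves": [
    [[36, 8, 0], [0, 0, -0.094], 0],
    [[36, 10, 0], [0, 0, -0.095], 0],
    [[36, 11, -1], [0, 0, -0.097], 0],
    [[36, 12, 0], [0, 0, -0.099], 0],
    [[35, 13, 0], [0, 0, -0.099], 0],
    [[35, 15, 0], [0, 0, -0.099], 0],
    [[35, 16, -1], [0, 0, -0.099], 0],
    [[33, 17, 0], [0, 0, -0.099], 0],
    [[32, 19, 0], [0, 0, -0.099], 0],
    [[32, 19, 0], [0, 0, -0.097], 0],
    [[30, 20, 0], [0, 0, -0.096], 0],
    [[28, 20, -1], [0, 0, -0.094], 0]
  ]
}}

```text
time_s: 2.1
tool_pos: [0.5925, 0.0593, 0.2489]
tool_rot: [180.0, 0.1, 139.4]
force: [-0.1, 1.7, 0.7]
grip_width: 0.087
grasp_force: 0.0
```

>>> {"name": "drive_tool", "arguments": {
  "moves": [
    [[27, 21, 0], [0, 0, -0.091], 0],
    [[25, 21, 0], [0, 0, -0.089], 0],
    [[24, 21, 0], [0, 0, -0.086], 0],
    [[22, 21, -1], [0, 0, -0.083], 0],
    [[21, 21, 0], [0, 0, -0.079], 0],
    [[18, 20, 0], [0, 0, -0.075], 0],
    [[17, 19, 0], [0, 0, -0.071], 0],
    [[15, 18, 0], [0, 0, -0.066], 0],
    [[14, 18, 0], [0, 0, -0.061], 0],
    [[12, 16, 0], [0, 0, -0.055], 0],
    [[10, 14, -1], [0, 0, -0.049], 0],
    [[9, 13, 0], [0, 0, -0.043], 0]
  ]
}}

```text
time_s: 3.1
tool_pos: [0.4649, 0.3341, 0.2502]
tool_rot: [-179.9, 0.0, -172.4]
force: [-0.8, 0.9, -0.5]
grip_width: 0.087
grasp_force: 0.0
```

```bash
python3 - <<'E'
from h import *
snap('wrist','w1')
o=env.get_obs(); print(o['time_s'],o['tool_pos'],o['tool_rot'],o['qpos'])
E
```

```text
3.15 [0.46216855 0.3370624  0.25034561] [-1.79997510e+02 -9.47418278e-03 -1.72108084e+02] [  9.91811823  16.34292313 -57.66430489  92.52531137  14.01718327
  78.90176254  48.4695131 ]
```

View pics/w1.png

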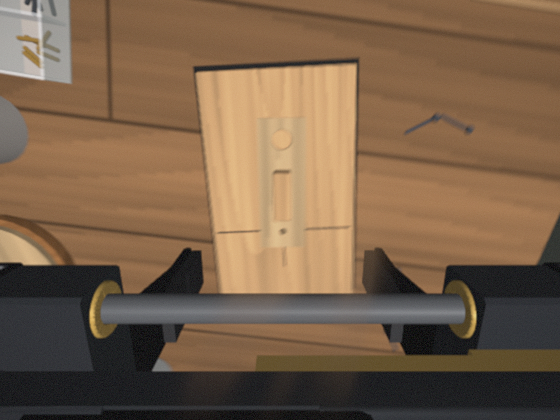

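The wrist view shows the large hole at (282,139), the batten at (281,195), the guide hole at (283,231), and the cross arms at row 230.

```bash
python3 - <<'E'
from h import *
h=ray('w1',282,139.5,.047);s=ray('w1',283,231,.047);print(h,s,s-h,np.degrees(np.arctan2(*(s-h)[1::-1])))
print('hole using lower rim',ray('w1',282,139.5,.0425))
print('batten', ray('w1',282,195,.071))
print('line ends',ray('w1',219,232.5,.038),ray('w1',350,227,.038),'v',ray('w1',284,265,.038))
k=np.array([ray('w1',*q,.038) for q in[(196,71),(356,64),(355,292),(217,292)]]);d=k[0]-k[1];print(k,np.degrees(np.arctan2(d[1],d[0]))-90, np.linalg.norm(d))
o=env.get_obs(); print(o['time_s'],o['tool_pos'],o['tool_rot'])
plan(.466,.333,.14,-172.7,10,straight=True)
E
```

```text
[0.41212903 0.32569926 0.047     ] [0.51057545 0.33980016 0.047     ] [0.09844642 0.0141009  0.        ] 8.151277849268679
hole using lower rim [0.41249364 0.32573533 0.0425    ]
batten [0.46398005 0.33260104 0.071     ]
line ends [0.52529218 0.26816322 0.038     ] [0.49910426 0.41487788 0.038     ] v [0.55591973 0.34700902 0.038     ]
[[0.35818962 0.23277063 0.038     ]
 [0.33121791 0.3883578  0.038     ]
 [0.58015813 0.43670973 0.038     ]
 [0.60214382 0.27154358 0.038     ]] -170.1652687563798 0.15790770272790738
3.15 [0.46216855 0.3370624  0.25034561] [-1.79997510e+02 -9.47418278e-03 -1.72108084e+02]
[[[0,0,7],[0,0,0.001],0],[[0,-1,10],[0,0,0.001],0],[[-1,0,11],[0,0,0.001],0],[[0,-1,13],[0,0,0.001],0],[[-1,0,14],[0,0,0.001],0],[[0,-1,14],[0,0,0.001],0],[[0,0,13],[0,0,0.002],0],[[-1,-1,12],[0,0,0.001],0],[[0,0,9],[0,0,0.001],0],[[0,-1,7],[0,0,0],0]]
end [0.46578442 0.33249695 0.14034533] [-1.79997416e+02 -9.44881125e-03 -1.72681042e+02]
```

>>> {"name": "drive_tool", "arguments": {
  "moves": [
    [[-1, -2, 10], [0, 0, 0.002], 0],
    [[-1, -2, 20], [0, 0, 0.002], 0],
    [[0, -1, 20], [0, 0, 0], 0],
    [[0, 0, 20], [0, 0, 0], 0],
    [[0, 0, 20], [0, 0, 0], 0],
    [[0, 0, 20], [0, 0, 0], 0],
    [[0, 0, 15], [0, 0, 0], 0],
    [[0, 0, 10], [0, 0, 0], 0],
    [[0, 0, 10], [0, 0, 0], 0],
    [[0, 0, 5], [0, 0, 0], 0],
    [[0, 0, 0], [0, 0, 0], 0],
    [[0, 0, 0], [0, 0, 0], 0]
  ],
  "newtons": 25
}}

```text
time_s: 4.15
tool_pos: [0.469, 0.3278, 0.1003]
tool_rot: [-179.9, 0.1, -173.0]
force: [0.1, 0.1, 0.5]
grip_width: 0.0871
grasp_force: 0.0
```

```bash
python3 - <<'E'
from h import *
o=env.get_obs(); print(o['time_s'],o['tool_pos'],o['tool_rot'],o['joint_velocities'],o['qpos'])
plan(.4655,.3327,.0725,-172.4,3,straight=True)
E
```

```text
4.15 [0.46903484 0.32783249 0.10025544] [-1.79897729e+02  5.51060707e-02 -1.72963050e+02] [-0.03073783 -0.64061961 -0.70081441 -0.71772077 -0.10202269 -0.01529261
 -0.01930094] [  6.4588498   24.40933787 -53.20528472 102.48920807  21.72915898
  64.02345299  42.98628279]
[[[0.9,1.6,8.2],[-0.002,0.001,-0.003],0],[[1.2,2.1,11.3],[0,0,-0.004],0],[[0.8,1.6,8.3],[0,0,-0.003],0]]
end [0.46549948 0.33271646 0.07245261] [ 1.79987742e+02 -2.23901724e-03 -1.72390137e+02]
```

>>> {"name": "drive_tool", "arguments": {
  "moves": [
    [[1, 1.6, 8], [0, 0, -0.003], 0],
    [[1, 2, 10], [0, 0, -0.004], 0],
    [[0.9, 1.7, 9], [0, 0, -0.003], 0],
    [[0, 0, 0], [0, 0, 0], 0],
    [[0, 0, 0], [0, 0, 0], 0.5],
    [[0, 0, 0], [0, 0, 0], 1],
    [[0, 0, 0], [0, 0, 0], 1],
    [[0, 0, 0], [0, 0, 0], 1],
    [[0, 0, 0], [0, 0, 0], 1],
    [[0, 0, 0], [0, 0, 0], 1],
    [[0, 0, 0], [0, 0, 0], 1],
    [[0, 0, 0], [0, 0, 0], 1]
  ],
  "newtons": 25
}}

```text
time_s: 5.15
tool_pos: [0.4653, 0.3326, 0.0731]
tool_rot: [-179.9, 0.0, -172.4]
force: [-0.8, -0.6, -0.6]
grip_width: 0.042
grasp_force: 0.0
```

```bash
python3 - <<'E'
from h import *
o=env.get_obs(); print(o['time_s'],o['tool_pos'],o['tool_rot'],o['force'])
E
```

```text
5.15 [0.46527585 0.33260477 0.07308796] [-1.79884543e+02  4.49605150e-02 -1.72375197e+02] [-0.77705221 -0.5722416  -0.62282648]
```

Still closing.

>>> {"name": "drive_tool", "arguments": {
  "moves": [
    [[0, 0, 0], [0, 0, 0], 1],
    [[0, 0, 0], [0, 0, 0], 1],
    [[0, 0, 0], [0, 0, 0], 1],
    [[0, 0, 0], [0, 0, 0], 1],
    [[0, 0, 0], [0, 0, 0], 1],
    [[0, 0, 0], [0, 0, 0], 1],
    [[0, 0, -5], [0, 0, 0], 1],
    [[0, 0, -10], [0, 0, 0], 1],
    [[0, 0, -20], [0, 0, 0], 1],
    [[0, 0, -10], [0, 0, 0], 1],
    [[0, 0, 0], [0, 0, 0], 1],
    [[0, 0, 0], [0, 0, 0], 1]
  ]
}}

```text
time_s: 6.15
tool_pos: [0.4656, 0.333, 0.1188]
tool_rot: [-179.9, 0.1, -172.4]
force: [0.4, -1.1, -0.9]
grip_width: 0.0175
grasp_force: 25.0
```

```bash
python3 - <<'E'
from h import *
o=env.get_obs(); print(o['time_s'],o['tool_pos'],o['tool_rot'],o['force'],o['grip_width'],o['grasp_force'])
plan(.4653,.3326,.19,-172.4,6,1,straight=True)
E
```

```text
6.15 [0.4655843  0.33302254 0.11875942] [-1.79906537e+02  1.35965884e-01 -1.72378000e+02] [ 0.35704681 -1.06224913 -0.8903656 ] 0.017527500967748404 24.997478127479553
[[[0,0,-9],[-0.002,0.002,0],1],[[0,0,-12],[0,0,0],1],[[0,0,-15],[0,0,0],1],[[0,0,-14],[0,0,0],1],[[0,0,-13],[0,0,0],1],[[0,0,-8],[0,0,0],1]]
end [0.46554129 0.33300853 0.18975938] [ 1.79978871e+02  2.13743664e-02 -1.72378072e+02]
```

```bash
python3 - <<'E'
from h import *
plan(.6796,-.0289,.22,-208,22,1)
E
```

```text
[[[-7,-7,-3],[-0.002,0.002,0.016],1],[[-9,-10,-3],[0,0,0.019],1],[[-9,-10,-3],[0,0,0.023],1],[[-12,-12,-5],[0,0,0.026],1],[[-12,-14,-4],[0,0,0.028],1],[[-13,-15,-5],[0,0,0.03],1],[[-14,-15,-5],[0,0,0.031],1],[[-15,-17,-6],[0,0,0.033],1],[[-15,-17,-5],[0,0,0.035],1],[[-15,-18,-6],[0,0,0.035],1],[[-16,-19,-6],[0,0,0.035],1],[[-16,-19,-5],[0,0,0.035],1]]
[[[-15,-18,-6],[0,0,0.035],1],[[-16,-19,-6],[0.001,0,0.034],1],[[-15,-18,-5],[0,0,0.033],1],[[-14,-18,-5],[0,0,0.032],1],[[-14,-17,-5],[0,0,0.03],1],[[-13,-16,-5],[0,0,0.028],1],[[-11,-14,-4],[0,0,0.026],1],[[-11,-13,-3],[0,0,0.022],1],[[-9,-11,-4],[0,0,0.02],1],[[-7,-10,-2],[0,0,0.016],1]]
end [ 0.67922317 -0.02898217  0.21982832] [-1.79975042e+02  1.80046933e-02  1.51983956e+02]
```

>>> {"name": "drive_tool", "arguments": {
  "moves": [
    [[-7, -7, -8], [-0.002, 0.002, 0.016], 1],
    [[-9, -10, -10], [0, 0, 0.019], 1],
    [[-9, -10, -12], [0, 0, 0.023], 1],
    [[-12, -12, -12], [0, 0, 0.026], 1],
    [[-12, -14, -12], [0, 0, 0.028], 1],
    [[-13, -15, -12], [0, 0, 0.03], 1],
    [[-14, -15, -10], [0, 0, 0.031], 1],
    [[-15, -17, -8], [0, 0, 0.033], 1],
    [[-15, -17, -6], [0, 0, 0.035], 1],
    [[-15, -18, -5], [0, 0, 0.035], 1],
    [[-16, -19, -4], [0, 0, 0.035], 1],
    [[-16, -19, -2], [0, 0, 0.035], 1]
  ]
}}

```text
time_s: 7.15
tool_pos: [0.6138, 0.1542, 0.2192]
tool_rot: [-180.0, -0.1, 167.6]
force: [0.1, -0.1, -1.0]
grip_width: 0.0184
grasp_force: 25.0
```

>>> {"name": "drive_tool", "arguments": {
  "moves": [
    [[-15, -18, 0], [0, 0, 0.035], 1],
    [[-16, -19, 0], [0.001, 0, 0.034], 1],
    [[-15, -18, 0], [0, 0, 0.033], 1],
    [[-14, -18, 0], [0, 0, 0.032], 1],
    [[-14, -17, 0], [0, 0, 0.03], 1],
    [[-13, -16, 0], [0, 0, 0.028], 1],
    [[-11, -14, 0], [0, 0, 0.026], 1],
    [[-11, -13, 5], [0, 0, 0.022], 1],
    [[-9, -11, 10], [0, 0, 0.02], 1],
    [[-7, -10, 10], [0, 0, 0.016], 1],
    [[0, 0, 5], [0, 0, 0], 1],
    [[0, 0, 0], [0, 0, 0], 1]
  ]
}}

```text
time_s: 8.15
tool_pos: [0.6775, -0.0297, 0.1861]
tool_rot: [-179.8, -0.3, 152.0]
force: [-0.0, -0.1, -1.3]
grip_width: 0.0181
grasp_force: 25.0
```

>>> {"name": "drive_tool", "arguments": {
  "moves": [
    [[0, 0, 10], [0, 0, 0], 1],
    [[0, 0, 20], [0, 0, 0], 1],
    [[0, 0, 10], [0, 0, 0], 1],
    [[0, 0, 0], [0, 0, 0], 1],
    [[0, 0, 0], [0, 0, 0], 1],
    [[0, 0, 0], [0, 0, 0], 1]
  ]
}}

```text
time_s: 8.65
tool_pos: [0.6793, -0.0285, 0.1497]
tool_rot: [-179.9, -0.0, 152.0]
force: [-0.9, 1.2, -1.3]
grip_width: 0.0173
grasp_force: 25.0
```

```bash
python3 - <<'E'
from h import *
p,d,c=snap('wrist','w2'); snap('top','top2')
o=env.get_obs(); print(o['time_s'],o['tool_pos'],o['tool_rot'],o['grip_width'],o['qpos'])
E
```

```text
8.75 [ 0.67952835 -0.02883561  0.15014196] [-1.79951276e+02  4.09745555e-02  1.52018345e+02] 0.01767157014195798 [ 28.26943427  30.29576757 -38.96429976  83.92292957  19.480737
  72.62548976  49.33309634]
```

View pics/w2.png

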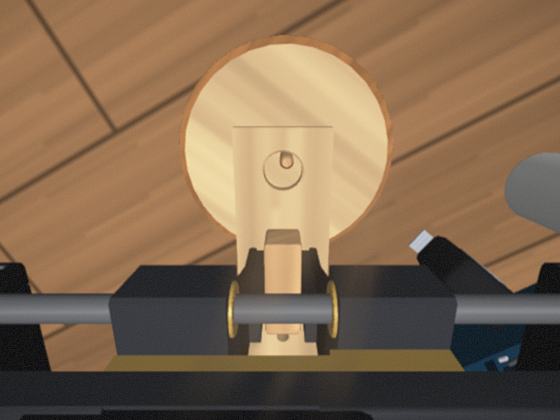

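```bash
python3 - <<'E'
from h import *
p=cv2.imread('pics/w2.png'); cv2.imwrite('pics/w2c.png',cv2.resize(p[110:210,220:350],None,fx=5,fy=5,interpolation=cv2.INTER_CUBIC))
print('cam',np.load('pics/w2.npz')['T'])
print('hole',ray('w2',283,170,.124),ray('w2',283,170,.115),'tip',ray('w2',287,155,.067), ray('w2',287,155), 'tip/foot if 165',ray('w2',287,165,.067),ray('w2',287,165,.027))
for q in[(184,140),(388,140),(286,43)]: print(ray('w2',*q,.027))
E
```

```text
cam [[ 4.69217605e-01  8.44915516e-01  2.56812403e-01  6.07620059e-01]
 [ 8.83082101e-01 -4.48635322e-01 -1.37449451e-01  8.47647947e-03]
 [-9.18058582e-04  2.91280138e-01 -9.56637360e-01  2.90121687e-01]
 [ 0.00000000e+00  0.00000000e+00  0.00000000e+00  1.00000000e+00]]
hole [ 0.63285181 -0.00477054  0.124     ] [ 0.6342188  -0.00548823  0.115     ] tip [ 0.63380692 -0.00218499  0.067     ] [ 0.63432193 -0.00239467  0.06261191] tip/foot if 165 [ 0.63976727 -0.00532112  0.067     ] [ 0.64553044 -0.00779468  0.027     ]
[ 0.59037625 -0.06984179  0.027     ]
[0.66524189 0.0710832  0.027     ]
[0.56711174 0.03265117 0.027     ]
```

View pics/w2c.png

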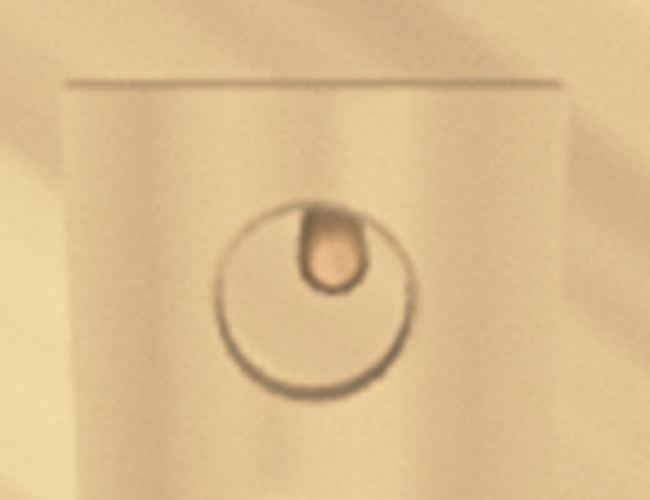

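The dowel tip is at about (286.4,161.2) and the template hole at (282.6,169.3). The dowel shows inside the hole, slightly off centre. I'll lower until just above the tip, shift half the offset and look again.

>>> {"name": "drive_tool", "arguments": {
  "moves": [
    [[-1, 0.6, 5], [0, 0, 0], 1],
    [[-1, 0.6, 10], [0, 0, 0], 1],
    [[0, 0, 12], [0, 0, 0], 1],
    [[0, 0, 8], [0, 0, 0], 1],
    [[0, 0, 5], [0, 0, 0], 1],
    [[0, 0, 0], [0, 0, 0], 1],
    [[0, 0, 0], [0, 0, 0], 1],
    [[0, 0, 0], [0, 0, 0], 1]
  ]
}}

```text
time_s: 9.42
tool_pos: [0.6814, -0.0291, 0.1092]
tool_rot: [-179.9, -0.0, 152.0]
force: [0.2, -0.4, -0.6]
grip_width: 0.0176
grasp_force: 25.0
```

```bash
python3 - <<'E'
from h import *
p,d,c=snap('wrist','w3'); o=env.get_obs(); print(o['time_s'],o['tool_pos'],o['tool_rot'],o['force'])
cv2.imwrite('pics/w3c.png',cv2.resize(p[110:230,220:350],None,fx=5,fy=5,interpolation=cv2.INTER_CUBIC))
E
```

```text
9.4667 [ 0.68155286 -0.02910983  0.10946936] [-1.79927868e+02 -3.82057529e-03  1.51993902e+02] [-0.74820153  0.39333025  0.52516359]
```

View pics/w3c.png

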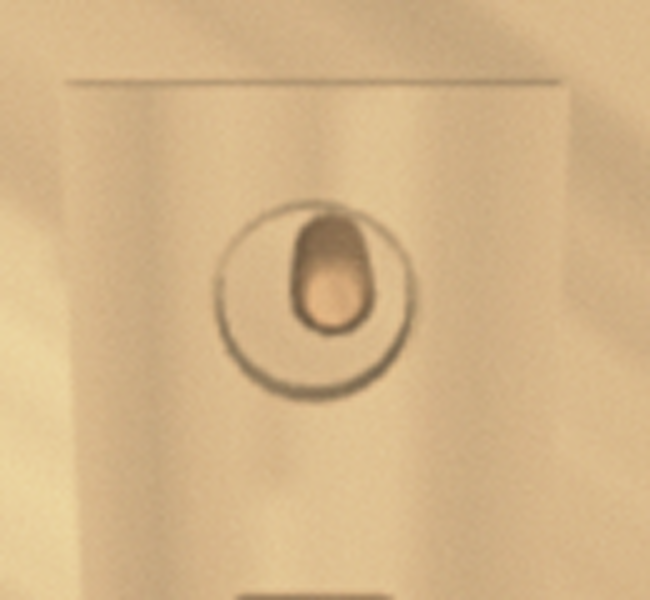

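>>> {"name": "drive_tool", "arguments": {
  "moves": [
    [[-0.8, 1, 0], [0, 0, 0], 1],
    [[-0.7, 0.9, 0], [0, 0, 0], 1],
    [[0, 0, 5], [0, 0, 0], 1],
    [[0, 0, 6], [0, 0, 0], 1],
    [[0, 0, 6], [0, 0, 0], 1],
    [[0, 0, 6], [0, 0, 0], 1],
    [[0, 0, 6], [0, 0, 0], 1],
    [[0, 0, 6], [0, 0, 0], 1],
    [[0, 0, 5], [0, 0, 0], 1],
    [[0, 0, 4], [0, 0, 0], 1],
    [[0, 0, 0], [0, 0, 0], 1],
    [[0, 0, 0], [0, 0, 0], 1]
  ]
}}

```text
time_s: 10.47
tool_pos: [0.6832, -0.0283, 0.0646]
tool_rot: [-179.9, -0.1, 152.0]
force: [0.1, -0.3, -0.4]
grip_width: 0.0178
grasp_force: 25.0
```

```bash
python3 - <<'E'
from h import *
p,d,c=snap('wrist','w4'); o=env.get_obs(); print(o['time_s'],o['tool_pos'],o['tool_rot'],o['force'])
cv2.imwrite('pics/w4c.png',cv2.resize(p[110:230,220:350],None,fx=4,fy=4,interpolation=cv2.INTER_CUBIC))
E
```

```text
10.5167 [ 0.68341404 -0.02818196  0.06501632] [-1.79909271e+02 -4.34866376e-02  1.51997301e+02] [ 0.59296776 -0.18716111 -0.06713893]
```

View pics/w4c.png

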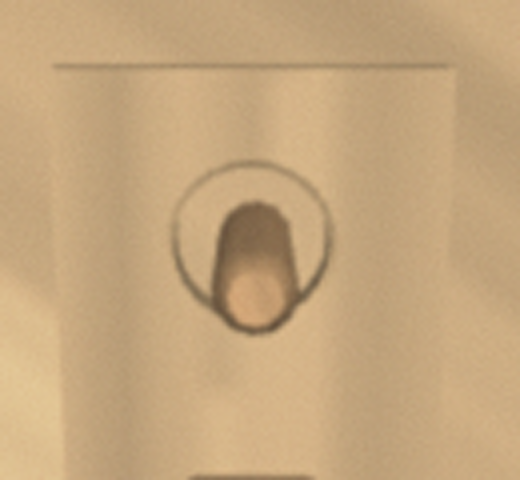

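The dowel is through the hole and centred. Lower the last 3 mm and release.

>>> {"name": "drive_tool", "arguments": {
  "moves": [
    [[0, 0, 1.5], [0, 0, 0], 1],
    [[0, 0, 1], [0, 0, 0], 1],
    [[0, 0, 0], [0, 0, 0], 1],
    [[0, 0, 0], [0, 0, 0], 0.7],
    [[0, 0, 0], [0, 0, 0], 0.5],
    [[0, 0, 0], [0, 0, 0], 0.5],
    [[0, 0, 0], [0, 0, 0], 0.5],
    [[0, 0, 0], [0, 0, 0], 0.5],
    [[0, 0, 0], [0, 0, 0], 0.5],
    [[0, 0, -5], [0, 0, 0], 0.5],
    [[0, 0, -15], [0, 0, 0], 0.3],
    [[0, 0, -25], [0, 0, 0], 0]
  ]
}}

```text
time_s: 11.52
tool_pos: [0.6816, -0.0283, 0.1061]
tool_rot: [-179.8, -0.3, 152.0]
force: [0.8, 0.0, 0.3]
grip_width: 0.0501
grasp_force: 0.0
```

>>> {"name": "drive_tool", "arguments": {
  "moves": [
    [[0, 0, -35], [0, 0, 0], 0],
    [[0, 0, -35], [0, 0, 0], 0],
    [[0, 0, -35], [0, 0, 0], 0],
    [[0, 0, -25], [0, 0, 0], 0],
    [[0, 0, 0], [0, 0, 0], 0],
    [[0, 0, 0], [0, 0, 0], 0]
  ]
}}

```text
time_s: 12.02
tool_pos: [0.6847, -0.0276, 0.2411]
tool_rot: [180.0, 0.2, 152.0]
force: [0.2, -1.3, -0.9]
grip_width: 0.0846
grasp_force: 0.0
```

```bash
python3 - <<'E'
from h import *
p,d,c=snap('wrist','w5'); snap('top','top3'); o=env.get_obs(); print(o['time_s'],o['tool_pos'],o['tool_rot'],o['grip_width'])
# template plane check near hole / far from wrist depth
for q in[(265,150),(300,150),(265,190),(300,190)]: print(ray('w5',*q))
# drill fit from top1
pts=np.array([ray('top1',u,v) for v in range(235,352) for u in range(345,440)],np.float32)
z=pts[:,2]
s=pts[(z>.181)&(z<.19)&(pts[:,0]>.44)]; hull=cv2.convexHull(s[:,:2].copy()); print('housing circ',cv2.minEnclosingCircle(hull))
b=pts[(z>.173)&(z<.178)&(pts[:,0]<.40)];print('batt',cv2.minAreaRect(b[:,:2].copy()))
g=pts[(z>.165)&(z<.1725)&(pts[:,0]>.385)&(pts[:,0]<.44)];print('handle',cv2.minAreaRect(g[:,:2].copy()),g[:,:2].mean(0))
k=pts[(z>.096)&(z<.104)];print('dock',cv2.minAreaRect(k[:,:2].copy()))
p=cv2.imread('pics/top3.png')
a=cv2.resize(p[210:340,105:205],None,fx=4.4,fy=4.4,interpolation=cv2.INTER_CUBIC)
w=cv2.resize(cv2.imread('pics/w5.png')[60:320,130:430],(346,300))
c=np.zeros((580,800,3),np.uint8); c[:572,:440]=a; c[:300,442:788]=w; cv2.imwrite('pics/crop3.png',c)
E
```

```text
12.1167 [ 0.68315668 -0.02810112  0.23731638] [-1.79868974e+02 -7.37081230e-02  1.52001004e+02] 0.08594082050773995
[ 0.63919793 -0.02490009  0.03590195]
[0.65600703 0.00712023 0.03769567]
[ 0.6764702  -0.04550605  0.03558167]
[ 0.69392039 -0.01223179  0.03655724]
housing circ ((0.4746963679790497, -0.26735347509384155), 0.023917438462376595)
batt ((0.36095544695854187, -0.29293978214263916), (0.08541030436754227, 0.061240218579769135), 12.203959465026855)
handle ((0.4124724864959717, -0.2818174958229065), (0.062149450182914734, 0.03466160222887993), 12.495973587036133) [ 0.41218975 -0.28154016]
dock ((0.405007928609848, -0.2836710810661316), (0.20686498284339905, 0.1012783944606781), 12.098495483398438)
```

View pics/crop3.png

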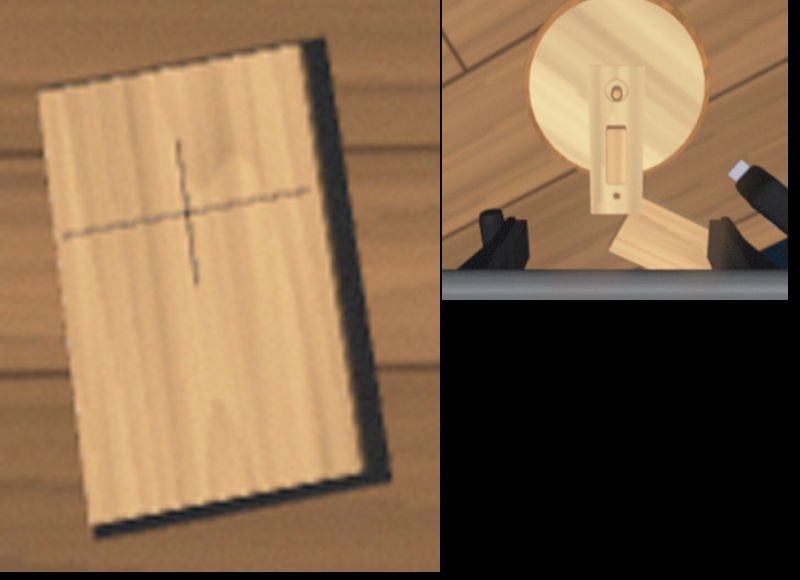

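```bash
python3 - <<'E'
from h import *
m=ray('top3',187/4.4+105-.39,212/4.4+210-.39,.038); print('mark top',m)
p=cv2.imread('pics/scene1.png');
plan(.4162,-.2806,.28,12.2,34)
E
```

```text
mark top [0.51304865 0.33931625 0.038     ]
[[[0,-7,-1],[-0.002,-0.001,0.039],0],[[0,-7,0],[0,0,0.045],0],[[-1,-9,-1],[0,0,0.05],0],[[0,-9,-1],[0,0,0.056],0],[[-2,-10,-1],[0,0,0.061],0],[[-2,-11,-1],[0,0,0.065],0],[[-2,-11,-2],[0,0,0.069],0],[[-3,-12,-1],[0,0,0.073],0],[[-4,-12,-1],[0,0,0.076],0],[[-5,-12,-2],[0,0,0.079],0],[[-6,-12,-1],[0,0,0.082],0],[[-6,-12,-2],[0,0,0.084],0]]
[[[-7,-11,-1],[0,0,0.086],0],[[-8,-12,-2],[0,0,0.088],0],[[-9,-10,-1],[0,0,0.088],0],[[-9,-11,-2],[0,0,0.089],0],[[-10,-9,-1],[0,0,0.09],0],[[-11,-9,-2],[0,0,0.09],0],[[-11,-8,-1],[0,0,0.089],0],[[-11,-7,-2],[0,0,0.088],0],[[-11,-6,-1],[0,0,0.088],0],[[-12,-6,-2],[0,0,0.086],0],[[-11,-5,-1],[0,0,0.084],0],[[-11,-3,-2],[0,0,0.082],0]]
[[[-12,-3,-1],[0,0,0.079],0],[[-10,-2,-2],[0,0,0.076],0],[[-10,-2,-1],[0,0,0.073],0],[[-10,-1,-1],[0,0,0.069],0],[[-9,0,-1],[0,0,0.065],0],[[-9,0,-1],[0,0,0.061],0],[[-7,0,-1],[0,0,0.056],0],[[-7,1,-1],[0,0,0.05],0],[[-6,0,-1],[0,0,0.045],0],[[-6,1,-1],[0,0,0.039],0]]
end [ 0.41580711 -0.28057931  0.28046627] [1.79995732e+02 2.21878631e-02 1.21993796e+01]
```

>>> {"name": "drive_tool", "arguments": {
  "moves": [
    [[0, -7, -1], [-0.002, -0.001, 0.039], 0],
    [[0, -7, 0], [0, 0, 0.045], 0],
    [[-1, -9, -1], [0, 0, 0.05], 0],
    [[0, -9, -1], [0, 0, 0.056], 0],
    [[-2, -10, -1], [0, 0, 0.061], 0],
    [[-2, -11, -1], [0, 0, 0.065], 0],
    [[-2, -11, -2], [0, 0, 0.069], 0],
    [[-3, -12, -1], [0, 0, 0.073], 0],
    [[-4, -12, -1], [0, 0, 0.076], 0],
    [[-5, -12, -2], [0, 0, 0.079], 0],
    [[-6, -12, -1], [0, 0, 0.082], 0],
    [[-6, -12, -2], [0, 0, 0.084], 0]
  ]
}}

```text
time_s: 13.12
tool_pos: [0.6097, -0.1356, 0.2494]
tool_rot: [-179.8, -0.1, 107.1]
force: [-0.4, 0.4, 0.6]
grip_width: 0.0869
grasp_force: 0.0
```

>>> {"name": "drive_tool", "arguments": {
  "moves": [
    [[-7, -11, -1], [0, 0, 0.086], 0],
    [[-8, -12, -2], [0, 0, 0.088], 0],
    [[-9, -10, -1], [0, 0, 0.088], 0],
    [[-9, -11, -2], [0, 0, 0.089], 0],
    [[-10, -9, -1], [0, 0, 0.09], 0],
    [[-11, -9, -2], [0, 0, 0.09], 0],
    [[-11, -8, -1], [0, 0, 0.089], 0],
    [[-11, -7, -2], [0, 0, 0.088], 0],
    [[-11, -6, -1], [0, 0, 0.088], 0],
    [[-12, -6, -2], [0, 0, 0.086], 0],
    [[-11, -5, -1], [0, 0, 0.084], 0],
    [[-11, -3, -2], [0, 0, 0.082], 0]
  ]
}}

```text
time_s: 14.12
tool_pos: [0.4912, -0.2402, 0.2676]
tool_rot: [-179.8, 0.0, 47.1]
force: [0.5, 0.0, -0.2]
grip_width: 0.087
grasp_force: 0.0
```

>>> {"name": "drive_tool", "arguments": {
  "moves": [
    [[-12, -3, -1], [0, 0, 0.079], 0],
    [[-10, -2, -2], [0, 0, 0.076], 0],
    [[-10, -2, -1], [0, 0, 0.073], 0],
    [[-10, -1, -1], [0, 0, 0.069], 0],
    [[-9, 0, -1], [0, 0, 0.065], 0],
    [[-9, 0, -1], [0, 0, 0.061], 0],
    [[-7, 0, -1], [0, 0, 0.056], 0],
    [[-7, 1, -1], [0, 0, 0.05], 0],
    [[-6, 0, -1], [0, 0, 0.045], 0],
    [[-6, 1, -1], [0, 0, 0.039], 0],
    [[0, 0, 0], [0, 0, 0], 0],
    [[0, 0, 0], [0, 0, 0], 0]
  ]
}}

```text
time_s: 15.12
tool_pos: [0.4156, -0.2804, 0.2793]
tool_rot: [-179.9, 0.1, 12.2]
force: [0.3, 0.1, -0.1]
grip_width: 0.0869
grasp_force: 0.0
```

>>> {"name": "drive_tool", "arguments": {
  "moves": [
    [[0, 0, 0], [0, 0, 0], 0],
    [[0, 0, 0], [0, 0, 0], 0]
  ]
}}

```text
time_s: 15.28
tool_pos: [0.4163, -0.2801, 0.2798]
tool_rot: [-179.9, 0.0, 12.3]
force: [-0.3, -0.9, 0.2]
grip_width: 0.087
grasp_force: 0.0
```

```bash
python3 - <<'E'
from h import *
p,d,c=snap('wrist','w6'); o=env.get_obs(); print(o['time_s'],o['tool_pos'],o['tool_rot'],o['grip_width'],o['qpos'])
pts=np.array([ray('w6',u,v) for v in range(0,300,2) for u in range(60,500,2)],np.float32)
z=pts[:,2]
s=pts[(z>.18)&(z<.19)]; print('housing',len(s),cv2.minEnclosingCircle(cv2.convexHull(s[:,:2].copy())))
g=pts[(z>.155)&(z<.173)];print('handle',len(g),cv2.minAreaRect(g[:,:2].copy()),g.mean(0))
k=pts[(z>.095)&(z<.105)];print('dock',cv2.minAreaRect(k[:,:2].copy()))
E
```

```text
15.3333 [ 0.41636991 -0.28015017  0.27993427] [-1.79956374e+02  6.43436919e-03  1.22613838e+01] 0.08713520208506612 [ 4.75968192e+01  1.05358915e-01 -1.66244619e+01  1.00077178e+02
  2.80975851e-03  7.98564376e+01 -4.67667395e+01]
housing 851 ((0.4765256345272064, -0.27087727189064026), 0.02380511164665222)
handle 1153 ((0.4273861348628998, -0.2828882038593292), (0.1560937613248825, 0.06281221657991409), 10.624106407165527) [ 0.4088908  -0.2855907   0.16956373]
dock ((0.40809422731399536, -0.28542622923851013), (0.20337021350860596, 0.10029175877571106), 12.0954008102417)
```

>>> {"name": "drive_tool", "arguments": {
  "moves": [
    [[0.5, 1.7, 8], [0, 0, 0], 0],
    [[0, 0, 15], [0, 0, 0], 0],
    [[0, 0, 20], [0, 0, 0], 0],
    [[0, 0, 20], [0, 0, 0], 0],
    [[0, 0, 20], [0, 0, 0], 0],
    [[0, 0, 18], [0, 0, 0], 0],
    [[0, 0, 14], [0, 0, 0], 0],
    [[0, 0, 8], [0, 0, 0], 0],
    [[0, 0, 4], [0, 0, 0], 0],
    [[0, 0, 0], [0, 0, 0], 0],
    [[0, 0, 0], [0, 0, 0], 0.4],
    [[0, 0, 0], [0, 0, 0], 1]
  ],
  "newtons": 30
}}

```text
time_s: 16.33
tool_pos: [0.4177, -0.2825, 0.1543]
tool_rot: [179.9, -0.1, 12.2]
force: [0.3, 0.3, 0.1]
grip_width: 0.0802
grasp_force: 0.0
```

>>> {"name": "drive_tool", "arguments": {
  "moves": [
    [[0, 0, 0], [0, 0, 0], 1],
    [[0, 0, 0], [0, 0, 0], 1],
    [[0, 0, 0], [0, 0, 0], 1],
    [[0, 0, 0], [0, 0, 0], 1],
    [[0, 0, 0], [0, 0, 0], 1],
    [[0, 0, 0], [0, 0, 0], 1],
    [[0, 0, 0], [0, 0, 0], 1],
    [[0, 0, 0], [0, 0, 0], 1]
  ],
  "newtons": 30
}}

```text
time_s: 17.0
tool_pos: [0.4172, -0.2825, 0.1534]
tool_rot: [180.0, -0.0, 12.2]
force: [0.7, -1.5, -0.3]
grip_width: 0.0336
grasp_force: 30.0
```

```bash
python3 - <<'E'
from h import *
o=env.get_obs(); print(o['time_s'],o['tool_pos'],o['tool_rot'],o['grip_width'],o['grasp_force'],o['force'],o['wrist_torque'])
E
```

```text
17.0 [ 0.41720699 -0.28251489  0.15340183] [ 1.79952865e+02 -3.48274644e-02  1.21915935e+01] 0.033613384967235566 30.00031911302358 [ 0.65847665 -1.47637989 -0.34259203] [-0.18256988 -0.14662759  0.13433861]
```

>>> {"name": "drive_tool", "arguments": {
  "moves": [
    [[0, 0, 0], [0, 0, 0], 1],
    [[0, 0, 0], [0, 0, 0], 1],
    [[0, 0, -3], [0, 0, 0], 1],
    [[0, 0, -6], [0, 0, 0], 1],
    [[0, 0, -10], [0, 0, 0], 1],
    [[0, 0, -12], [0, 0, 0], 1],
    [[0, 0, -12], [0, 0, 0], 1],
    [[0, 0, -12], [0, 0, 0], 1],
    [[0, 0, -12], [0, 0, 0], 1],
    [[0, 0, -12], [0, 0, 0], 1],
    [[0, 0, -12], [0, 0, 0], 1],
    [[0, 0, -12], [0, 0, 0], 1]
  ],
  "newtons": 58
}}

```text
time_s: 18.0
tool_pos: [0.417, -0.2821, 0.2577]
tool_rot: [180.0, -0.0, 12.2]
force: [0.1, 0.3, -9.1]
grip_width: 0.0336
grasp_force: 58.0
```

>>> {"name": "drive_tool", "arguments": {
  "moves": [
    [[0, 0, -12], [0, 0, 0], 1],
    [[0, 0, -12], [0, 0, 0], 1],
    [[0, 0, -12], [0, 0, 0], 1],
    [[0, 0, -8], [0, 0, 0], 1],
    [[0, 0, -4], [0, 0, 0], 1],
    [[0, 0, 0], [0, 0, 0], 1],
    [[0, 0, 0], [0, 0, 0], 1],
    [[0, 0, 0], [0, 0, 0], 1]
  ]
}}

```text
time_s: 18.67
tool_pos: [0.4166, -0.2819, 0.3034]
tool_rot: [-179.9, 0.1, 12.2]
force: [0.2, -0.1, -8.0]
grip_width: 0.0337
grasp_force: 58.0
```

```bash
python3 - <<'E'
from h import *
o=env.get_obs(); print(o['time_s'],o['tool_pos'],o['tool_rot'],o['grip_width'],o['grasp_force'],o['force'],o['wrist_torque'],o['qpos'])
yaw=75;t=np.radians(yaw);mx,my=.5128,.3393
x,y=mx-.0595*np.cos(t),my-.0595*np.sin(t);print(x,y)
plan(x,y,.305,yaw,36,1)
E
```

```text
18.6667 [ 0.41660141 -0.28186991  0.30343036] [-1.79921586e+02  5.38945950e-02  1.21885865e+01] 0.03374022315485129 57.998187839984894 [ 0.17353654 -0.11011358 -8.02787623] [ 0.03126077 -0.03848188 -0.06978879] [ 4.76803345e+01 -1.70130558e-01 -1.64984695e+01  9.76872182e+01
 -6.88851169e-02  8.25689387e+01 -4.66205128e+01]
0.49740026681640004 0.2818274133358004
[[[7,-5,0],[-0.001,0.001,-0.016],1],[[7,-6,0],[0,0,-0.019],1],[[9,-7,0],[0,0,-0.021],1],[[10,-7,0],[0,0,-0.024],1],[[10,-8,0],[0,0,-0.025],1],[[11,-9,0],[0,0,-0.027],1],[[12,-9,0],[0,0,-0.029],1],[[13,-9,0],[0,0,-0.03],1],[[13,-11,0],[0,0,-0.032],1],[[13,-10,0],[0,0,-0.033],1],[[15,-12,0],[0,0,-0.034],1],[[14,-11,0],[0,0,-0.035],1]]
[[[15,-12,0],[0,0,-0.036],1],[[16,-12,-1],[0,0,-0.036],1],[[16,-13,0],[0,0,-0.038],1],[[16,-12,0],[0,0,-0.037],1],[[16,-13,0],[0,0,-0.038],1],[[16,-13,0],[0,0,-0.038],1],[[16,-13,0],[0,0,-0.038],1],[[17,-13,0],[0,0,-0.038],1],[[16,-14,0],[0,0,-0.038],1],[[16,-12,0],[0,0,-0.037],1],[[16,-13,0],[0,0,-0.037],1],[[16,-13,0],[0,0,-0.035],1]]
[[[15,-12,0],[0,0,-0.036],1],[[15,-13,0],[0,0,-0.034],1],[[14,-11,0],[0,0,-0.033],1],[[15,-12,0],[0,0,-0.031],1],[[13,-10,0],[0,0,-0.031],1],[[13,-11,0],[0,0,-0.028],1],[[12,-10,0],[0,0,-0.027],1],[[11,-9,0],[0,0,-0.026],1],[[11,-8,0],[0,0,-0.023],1],[[9,-8,0],[0,0,-0.021],1],[[9,-7,0],[0,0,-0.019],1],[[7,-6,0],[0,0,-0.016],1]]
end [0.4971628  0.281743   0.30464265] [-1.79993565e+02 -2.09555240e-02  7.49847101e+01]
```

>>> {"name": "drive_tool", "arguments": {
  "moves": [
    [[7, -5, 0], [-0.001, 0.001, -0.016], 1],
    [[7, -6, 0], [0, 0, -0.019], 1],
    [[9, -7, 0], [0, 0, -0.021], 1],
    [[10, -7, 0], [0, 0, -0.024], 1],
    [[10, -8, 0], [0, 0, -0.025], 1],
    [[11, -9, 0], [0, 0, -0.027], 1],
    [[12, -9, 0], [0, 0, -0.029], 1],
    [[13, -9, 0], [0, 0, -0.03], 1],
    [[13, -11, 0], [0, 0, -0.032], 1],
    [[13, -10, 0], [0, 0, -0.033], 1],
    [[15, -12, 0], [0, 0, -0.034], 1],
    [[14, -11, 0], [0, 0, -0.035], 1]
  ]
}}

```text
time_s: 19.67
tool_pos: [0.506, -0.1358, 0.3044]
tool_rot: [179.9, -0.1, 31.0]
force: [-0.1, 0.4, -9.4]
grip_width: 0.034
grasp_force: 58.0
```

>>> {"name": "drive_tool", "arguments": {
  "moves": [
    [[15, -12, 0], [0, 0, -0.036], 1],
    [[16, -12, -1], [0, 0, -0.036], 1],
    [[16, -13, 0], [0, 0, -0.038], 1],
    [[16, -12, 0], [0, 0, -0.037], 1],
    [[16, -13, 0], [0, 0, -0.038], 1],
    [[16, -13, 0], [0, 0, -0.038], 1],
    [[16, -13, 0], [0, 0, -0.038], 1],
    [[17, -13, 0], [0, 0, -0.038], 1],
    [[16, -14, 0], [0, 0, -0.038], 1],
    [[16, -12, 0], [0, 0, -0.037], 1],
    [[16, -13, 0], [0, 0, -0.037], 1],
    [[16, -13, 0], [0, 0, -0.035], 1]
  ]
}}

```text
time_s: 20.67
tool_pos: [0.5423, 0.1043, 0.3053]
tool_rot: [179.9, -0.0, 56.6]
force: [0.8, 0.5, -8.4]
grip_width: 0.0334
grasp_force: 58.0
```

>>> {"name": "drive_tool", "arguments": {
  "moves": [
    [[15, -12, 0], [0, 0, -0.036], 1],
    [[15, -13, 0], [0, 0, -0.034], 1],
    [[14, -11, 0], [0, 0, -0.033], 1],
    [[15, -12, 0], [0, 0, -0.031], 1],
    [[13, -10, 0], [0, 0, -0.031], 1],
    [[13, -11, 0], [0, 0, -0.028], 1],
    [[12, -10, 0], [0, 0, -0.027], 1],
    [[11, -9, 0], [0, 0, -0.026], 1],
    [[11, -8, 0], [0, 0, -0.023], 1],
    [[9, -8, 0], [0, 0, -0.021], 1],
    [[9, -7, 0], [0, 0, -0.019], 1],
    [[7, -6, 0], [0, 0, -0.016], 1]
  ]
}}

```text
time_s: 21.67
tool_pos: [0.497, 0.2827, 0.3051]
tool_rot: [179.9, 0.0, 75.1]
force: [0.2, 0.4, -9.1]
grip_width: 0.0336
grasp_force: 58.0
```

>>> {"name": "drive_tool", "arguments": {
  "moves": [
    [[0, 0, 0], [0, 0, 0], 1],
    [[0, 0, 10], [0, 0, 0], 1],
    [[0, 0, 15], [0, 0, 0], 1],
    [[0, 0, 20], [0, 0, 0], 1],
    [[0, 0, 15], [0, 0, 0], 1],
    [[0, 0, 10], [0, 0, 0], 1],
    [[0, 0, 5], [0, 0, 0], 1],
    [[0, 0, 0], [0, 0, 0], 1],
    [[0, 0, 0], [0, 0, 0], 1],
    [[0, 0, 0], [0, 0, 0], 1]
  ]
}}

```text
time_s: 22.5
tool_pos: [0.4983, 0.2818, 0.2312]
tool_rot: [179.8, -0.1, 75.0]
force: [0.5, 0.9, -8.5]
grip_width: 0.0336
grasp_force: 58.0
```

```bash
python3 - <<'E'
from h import *
p,d,c=snap('scene','s2'); snap('top','top4'); o=env.get_obs(); print(o['time_s'],o['tool_pos'],o['tool_rot'],o['force'])
T=np.array(c['T'])
def proj(P):
    q=np.linalg.inv(T)@np.r_[P,1]; return c['fx']*q[0]/q[2]+c['cx'],c['fy']*q[1]/q[2]+c['cy'],q[2]
print('mark',proj([.5128,.3393,.038]))
y=np.radians(o['tool_rot'][2]);t=np.array([o['tool_pos'][0]+.0595*np.cos(y),o['tool_pos'][1]+.0595*np.sin(y),o['tool_pos'][2]-.1434]);print('tip pred',t,proj(t))
# 50mm drop direction check
print(proj([t[0],t[1],.038]))
pts=np.array([ray('top4',u,v) for v in range(180,330) for u in range(90,220)],np.float32)
s=pts[(pts[:,2]>t[2]+.17)&(pts[:,2]<t[2]+.182)]; print(len(s), s.mean(0) if len(s) else 0)
E
```

```text
22.6 [0.49817367 0.28187719 0.23117748] [ 1.79826597e+02 -5.52825618e-02  7.49867207e+01] [ 0.33708303 -0.3657877  -8.42976506]
mark (np.float64(374.72770483142904), np.float64(162.73698702718826), np.float64(1.167319338248161))
tip pred [0.51358672 0.33934621 0.08777748] (np.float64(377.6289109744585), np.float64(148.2809149230204), np.float64(1.1329049092402859))
(np.float64(374.90502520150886), np.float64(162.88963361377048), np.float64(1.1668131158995494))
0 0
```

>>> {"name": "drive_tool", "arguments": {
  "moves": [
    [[0, 0, 5], [0, 0, 0], 1],
    [[0, 0, 8], [0, 0, 0], 1],
    [[0, 0, 8], [0, 0, 0], 1],
    [[0, 0, 7], [0, 0, 0], 1],
    [[0, 0, 5], [0, 0, 0], 1],
    [[0, 0, 4], [0, 0, 0], 1],
    [[0, 0, 3], [0, 0, 0], 1],
    [[0, 0, 0], [0, 0, 0], 1],
    [[0, 0, 0], [0, 0, 0], 1],
    [[0, 0, 0], [0, 0, 0], 1]
  ]
}}

```text
time_s: 23.43
tool_pos: [0.4979, 0.2816, 0.1904]
tool_rot: [179.9, -0.0, 75.0]
force: [-0.9, 1.0, -8.1]
grip_width: 0.0337
grasp_force: 58.0
```

```bash
python3 - <<'E'
from h import *
p,d,c=snap('scene','s3'); t,_,_=snap('top','top5'); o=env.get_obs(); print(o['time_s'],o['tool_pos'],o['tool_rot'],o['force'])
T=np.array(c['T'])
def proj(P):
    q=np.linalg.inv(T)@np.r_[P,1]; return c['fx']*q[0]/q[2]+c['cx'],c['fy']*q[1]/q[2]+c['cy'],q[2]
y=np.radians(o['tool_rot'][2]);t_=np.array([o['tool_pos'][0]+.0595*np.cos(y),o['tool_pos'][1]+.0595*np.sin(y),o['tool_pos'][2]-.1434]);print('tip pred',t_,proj(t_))
out=np.zeros((590,800,3),np.uint8)
out[:,:480]=cv2.resize(p[120:202,335:402],(480,590),interpolation=cv2.INTER_CUBIC)
out[:320,485:797]=cv2.resize(t[220:300,105:183],(312,320),interpolation=cv2.INTER_CUBIC)
cv2.imwrite('pics/fin.png',out)
E
```

```text
23.5333 [0.49790299 0.28163903 0.19051383] [ 1.79877894e+02 -1.31410658e-02  7.49860848e+01] [ 0.63416576 -0.45082014 -9.03405958]
tip pred [0.51331668 0.33910787 0.04711383] (np.float64(375.263571875376), np.float64(160.24786945368314), np.float64(1.160708951884174))
```

View pics/fin.png

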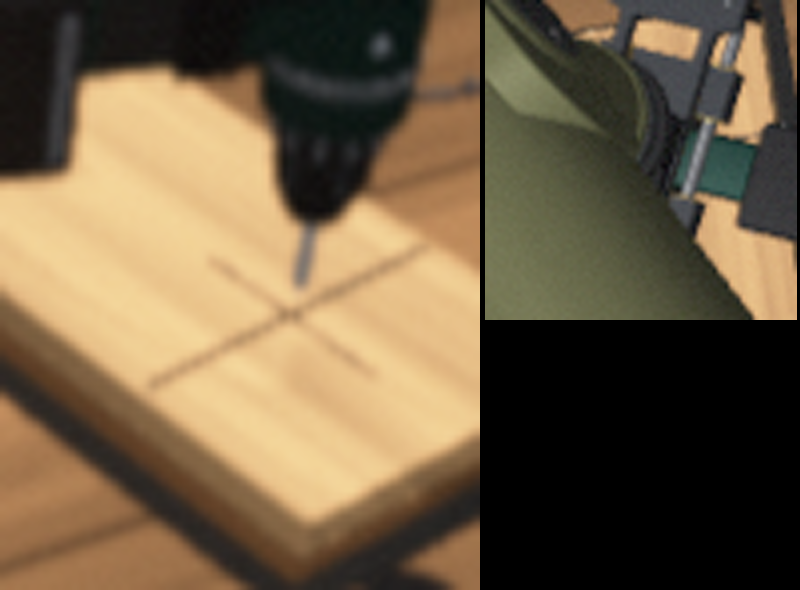

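The bit tip is at about (376.5,159.4) and the cross at (375.2,163.5) in the scene picture. The bit is vertical.

```bash
python3 - <<'E'
from h import *
m=ray('s3',375.2,163.5,.038);print('mark',m)
for z in(.044,.047,.05):
  t=ray('s3',376.5,159.4,z);print(z,t,(t-m)*1000)
c=np.load('pics/s3.npz');print(c['fx'],c['T'][:3,2])
print([ray('s3',376,158),ray('s3',377,157)])
g=cv2.imread('pics/s3.png')
print(g[152:164,372:382].mean(2).astype(int))
E
```

```text
mark [0.51622648 0.3384975  0.038     ]
0.044 [0.50843867 0.34718491 0.044     ] [-7.78780851  8.687412    6.        ]
0.047 [0.51149766 0.34450832 0.047     ] [-4.72882256  6.01082195  9.        ]
0.05 [0.51455664 0.34183173 0.05      ] [-1.6698366   3.33423189 12.        ]
419.7730914056612 [-0.66184161  0.31295061 -0.68119572]
[array([0.5156395 , 0.33820213, 0.05677304]), array([0.51740427, 0.33950775, 0.06096966])]
[[189 189 188 185 172 132 116 150 172 183]
 [186 187 188 186 169 130 132 172 187 191]
 [184 184 187 183 162 125 136 178 190 192]
 [185 183 183 177 149 121 140 177 187 189]
 [190 187 184 173 139 119 145 180 187 187]
 [196 192 188 173 134 122 155 183 188 188]
 [198 196 191 172 131 127 165 182 186 186]
 [198 199 195 182 143 144 172 179 176 170]
 [189 197 197 192 178 173 178 171 153 146]
 [176 182 192 195 188 181 166 155 148 155]
 [183 167 168 179 169 163 157 169 174 180]
 [187 167 138 144 139 164 180 191 193 192]]
```

```bash
python3 - <<'E'
from h import *
P=[];D=[]
for i in range(8):
    p,d=env.read_camera('scene'); P.append(p.astype(float));D.append(d)
c=env.get_calibration('scene');p=np.mean(P,0).mean(2);d=np.median(D,0);T=np.array(c['T'])
def X(u,v,z): return T[:3,:3]@(np.array([(u-c['cx'])/c['fx'],(v-c['cy'])/c['fy'],1])*z)+T[:3,3]
for v in range(150,162):
    w=np.clip(180-p[v,373:382],0,None) ; u=(w*np.arange(373,382)).sum()/max(w.sum(),1e-9)
    k=373+np.argmin(p[v,373:382]); print(v,round(u,2),[np.round(X(j,v,d[v,j])*1000,1).tolist() for j in(k-1,k,k+1)])
print('door pts',[np.round(X(u,v,d[v,u])*1000,1).tolist() for u,v in((375,167),(365,165),(385,165),(370,160),(375,164))])
print(p[158:170,368:384].astype(int))
E
```

```text
150 378.3 [[521.4, 331.5, 89.7], [523.6, 333.0, 90.7], [525.5, 334.8, 91.4]]
151 378.29 [[514.5, 338.2, 79.7], [516.2, 340.1, 80.2], [472.9, 381.6, 38.3]]
152 377.73 [[515.2, 338.1, 76.9], [517.7, 339.4, 78.1], [477.1, 378.6, 38.5]]
153 377.34 [[477.4, 368.1, 38.5], [515.0, 339.0, 73.0], [517.0, 340.7, 73.8]]
154 377.16 [[511.8, 339.0, 67.5], [514.8, 339.8, 69.3], [517.0, 341.4, 70.3]]
155 376.96 [[514.1, 337.6, 66.2], [517.0, 338.6, 67.8], [515.5, 343.3, 65.3]]
156 376.75 [[514.4, 338.0, 62.8], [515.9, 340.2, 63.1], [491.5, 365.1, 38.4]]
157 376.64 [[515.1, 338.0, 59.9], [516.7, 340.1, 60.3], [495.1, 362.7, 38.1]]
158 376.56 [[516.7, 337.3, 57.8], [518.3, 339.3, 58.2], [498.9, 360.0, 38.1]]
159 377.0 [[498.9, 349.8, 38.0], [516.7, 337.9, 54.2], [516.4, 341.7, 52.7]]
160 379.8 [[508.9, 359.8, 38.0], [511.6, 360.9, 39.5], [512.1, 364.1, 38.8]]
161 379.69 [[512.9, 353.3, 39.5], [513.0, 356.8, 38.3], [515.5, 358.2, 39.6]]
door pts [[529.3, 328.7, 38.3], [510.9, 308.2, 39.3], [533.5, 359.0, 37.9], [497.8, 333.6, 39.1], [517.9, 336.6, 38.1]]
[[178 191 196 198 198 196 190 169 128 126 164 182 185 185 182 175]
 [182 180 184 192 198 198 193 174 140 142 172 179 176 171 158 152]
 [193 185 177 179 190 196 196 188 175 173 178 172 154 146 142 155]
 [197 194 189 182 177 181 191 193 188 181 164 155 147 155 161 171]
 [196 197 197 194 181 166 167 179 168 163 157 168 174 181 181 180]
 [194 195 196 196 188 166 139 143 139 165 180 190 193 192 189 186]
 [193 192 190 185 171 159 147 156 151 172 189 197 199 197 195 191]
 [185 181 167 161 156 170 180 187 181 177 181 191 196 198 198 196]
 [162 156 152 166 176 187 194 197 194 188 182 179 184 193 198 199]
 [150 161 170 184 190 193 194 194 192 191 189 180 174 177 190 196]
 [175 182 185 188 191 193 192 189 186 186 188 186 179 167 172 181]
 [195 193 190 189 189 190 189 186 183 182 184 186 185 179 172 164]]
```

The depth readings put the bit axis within about 2 mm of the mark. I'll apply a small trim and lower 2 mm.

>>> {"name": "drive_tool", "arguments": {
  "moves": [
    [[-0.7, 1.2, 0], [0, 0, 0], 1],
    [[0, 0, 1], [0, 0, 0], 1],
    [[0, 0, 1], [0, 0, 0], 1],
    [[0, 0, 0], [0, 0, 0], 1],
    [[0, 0, 0], [0, 0, 0], 1],
    [[0, 0, 0], [0, 0, 0], 1],
    [[0, 0, 0], [0, 0, 0], 1],
    [[0, 0, 0], [0, 0, 0], 1],
    [[0, 0, 0], [0, 0, 0], 1],
    [[0, 0, 0], [0, 0, 0], 1]
  ]
}}

```text
time_s: 24.77
tool_pos: [0.4986, 0.2805, 0.1881]
tool_rot: [179.9, 0.0, 75.0]
force: [-0.4, 0.6, -8.0]
grip_width: 0.0338
grasp_force: 58.0
```

```bash
python3 - <<'E'
from h import *
o=env.get_obs(); print(o['time_s'],o['tool_pos'],o['tool_rot'],o['force'],o['grasp_force'])
print(env.sign_off())
E
```

```text
24.7667 [0.4986387  0.28048649 0.18808698] [1.79913010e+02 1.60808303e-02 7.49921952e+01] [-0.35543626  0.62566051 -8.02747218] 57.99832105636597
the job is handed in; nothing more can be done
None
```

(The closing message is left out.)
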